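# Slide a printed sample tile under the spring clip of a light box

## Task

Press the orange paddle of the light box's spring clip down with one fingertip so that its black jaw lifts, and keep it held down while another fingertip pushes the ivory sample tile along its lane, under the raised jaw, until it is fully home against the end stop. Then let the paddle go so that the jaw comes down and clamps the tile. Only touch and push: do not lift or tip the tile, do not let the jaw drop on it before it is home, and leave everything else where it is.

Things in the scene. Friction and masses are not known exactly. Their poses are not given: they have to be found in the camera images.
- light_box: Fixed grey light box, flat top (bed) 45 mm above the table. Origin: at table level, straight below the centre of the tile when fully home. x: push direction along the lane, towards the end stop; y: from the lane to the orange paddle; z up. Bed spans x -140 to +45, y -42 to +48 mm, a step 10 mm lower from there to y = +97. Lane: y = 0, from x = -140, 53 mm wide between rails 6 mm high.
- end_stop (a point): Middle of the face of the aluminium end stop, 44 mm wide and 8 mm high above the bed, at x = +25.5, y = 0, 4 mm above the bed in the light box's frame; same axes. The tile's front edge rests on it when fully home, over a warm lit window of 40 x 40 mm.
- shaft (a point): Middle of the clip's steel shaft, 8 mm thick, fixed along the light box's x at y = 40, 18 mm above the bed, from x = -129 to +16. It ends in two aluminium bearing posts at x = -131 and +18, 25 mm high above the bed. The clip turns about it.
- clip (a joint): Clip angle, rad: 0 at rest (jaw underside 4 mm above the bed), grows as the paddle is pressed, hard stop 0.46 (avoid: friction may jam the slide). From 0.26 the jaw clears the tile by 3 mm or more. At 0.38 the paddle is level, its top 4 mm above the bed: a fingertip on it is level with the tile's side. Takes about 3 N at first, 7 N at the end; springs back when let go. About 0.17 with the tile clamped.
- paddle (a point): Centre of the top face of the orange paddle, 115 mm long (light box x = -125 to -10) and 30 mm wide (y about 55 to 85 when level). A fingertip may slide along all of it while holding it down. At rest it slopes up away from the lane by 0.38 rad, and this point is about 15 mm above the bed. Axes: the clip's own.
- jaw (a point): Centre of the underside of the black jaw, 16 mm along the lane (light box x = -8 to +8) and 12 mm across, over the lane's centre line. It rises by about 16 mm when the paddle is fully pressed.
- tile_center (a point): Centre (half-way up) of the loose ivory ribbed sample tile, 50 x 50 x 10 mm, about 40 g, lying flat on the bed in the lane, 40 to 60 mm short of home at the start. Its own x axis lies along the lane. Fully home it is at x = 0, y = 0, z = 50 mm in the light box's frame.
- amber_tile_center (a point): Bystander: centre of a loose amber tile of the same size, lying on the table beside the light box (its -y side).
- lampshade: Bystander: loose ribbed printed lampshade, 105 mm across, 160 mm high, origin under its centre.
- screw_jar: Bystander: small glass jar, 48 mm across, 60 mm high, origin under its centre.
- spool: Bystander: filament spool lying flat, 160 mm across, 55 mm high, origin under its centre.
- scraper: Bystander: scraper 200 mm long, lying along its own x on the table beyond the light box's end stop.
- parts_bin: Bystander: blue open bin 120 x 90 x 50 mm high, origin under its centre.
- brush: Bystander: brush 150 mm long, lying along its own x.
Things that resemble listed ones, but are neither listed nor needed, are in the scene too. Of the things like the part that bears tile_center, leave any that is green or purple; of the rest the smaller one is meant.

How it is judged:
By the outcome, as a careful person would: the job done as asked, in the order asked, and still so for the second after the job is handed in, with the robot touching nothing.
It also fails if it takes over 53 s, if anything falls off the work surface, if the arm or the gripper's body presses on something with over 40 N, if the wrist force passes 120 N, or if a joint passes its speed limit or range.

## Robot

A 7-joint arm with a two-finger parallel gripper is mounted at the origin on the work surface. World frame = base frame: x ahead of the robot, y to its left, z up, the work surface at z = 0. Lengths are in mm, angles in degrees, forces in N, time in s.
With the tool pointing down it reaches from about 400 to 875 mm from the base axis. Payload 4.4 kg.
Tool frame: the origin (TCP) lies on the centre line of the jaws, within the pads' length; the fingertips stand 8 mm ahead of it and the grasp point (between the pads) lies 11 mm behind it (arm.nose_length is the distance from the TCP to the fingertips, in mm); z points along the fingers, y is the direction in which the jaws open and shut (so a half turn about z gives the same grasp; the last joint's range is limited). The gripper opens to 85 mm and grips with 20 to 120 N. Pads are 22 mm wide; open, the fingers measure 114 mm over their backs; the gripper's body (76 mm by 85 mm) begins 54 mm behind the grasp point. The pads swing forward as they close: fully open they stand 13 mm farther back than shut.
Start: joints at [-3.77, 36.005, 2.206, 86.941, -1.547, 57.084, -1.146], TCP at [650.014, 0.027, 239.313] pointing down, gripper open.
Joint ranges: [-175.42, 175.42], [-21.48, 121.26], [-71.46, 75.88], [10.55, 141.38], [-63.04, 243.04], [13.31, 113.54], [-168.57, 168.57]. Speed limits (degrees/s): [147.25, 147.25, 180, 180, 180, 180, 180].

## Interface

Orientations are given as a 3x3 rotation matrix whose columns are the frame's x, y, z axes.
In Python, from bench import arm, eoat, cams gives the robot as it stands. The module is installed in compiled form; this text tells all that it offers. Calls block until the motion is done:
- arm.goto(position, orientation): joint-space move of the TCP to a pose.
- arm.move_l(position, rotation=None, velocity=150, force_limit=None): straight line of the TCP; rotation=None keeps the orientation; velocity is the mean speed in mm/s. With force_limit (N) it stops when the force on the tool has changed by that much, and returns True; else False.
- arm.move_j(angles): joint-space move.
- eoat.command_gripper(opening, f_grip=None): opening from 0.0 (shut) to 1.0 (fully open); f_grip is the grip in N (None keeps the last); returns when the fingers have stopped.
- arm.wait(seconds).
- arm.ik(position, orientation): joint angles nearest the present ones, or None.
- cams.camera(name): name is "scene" or "side" or "wrist"; returns (picture, depth): 480x640x3 uint8, blue, green, red; 480x640 float32, mm along the optical axis (not along the pixel's ray), 0 where there is no reading.
- cams.camera_model(name): a dict with "mtx" (3x3 intrinsics, pixels), "camera_from_world" (4x4, takes a point from world to camera coordinates); the wrist camera has in their place "T_tool_cam" (4x4, takes a point from camera to tool coordinates, whose origin is the TCP and whose axes are the flange's). Camera axes: x right, y up, looking along -z (the intrinsics and any distortion apply to the point x, -y, -z); pixel columns grow to the right and rows downward; lengths in mm; the calibration is good to about 2 mm. A picture is of the moment at which its call begins: read the wrist's pose just before it. camera_model takes no time and is no camera call.
A pose or a line that the arm cannot do raises arm.Unreachable and nothing moves.
- arm.job_done(): hands the job in, once; it reports no verdict.
Readings, each from a call of its own:
- arm.get_time(): time.
- arm.get_q(): joint angles.
- arm.get_dq(): joint speeds.
- arm.get_tau(): joint torques, N m.
- arm.get_tcp_pos(): TCP position.
- arm.get_eef_rot(): TCP orientation.
- arm.get_contact_force(): force on the tool from outside, world axes, zero at the start.
- arm.get_moment(): the same for the moment, N m.
- arm.get_finger_gap(): opening from 0.0 (shut) to 1.0 (fully open).
Only numpy, scipy, OpenCV 4.12 (cv2) and the standard library are available. Lean on these libraries where they do the work, as an engineer would, in place of code of your own. Each camera call takes 0.05 s, during which the arm holds its last target.

## Working session

There is one attempt and no reset: what is moved stays moved. The work goes in short steps, each a Python script; the robot and the scene stay as the last script left them, time stands still between calls to the robot, and variables do not carry over. Pictures are saved under pics/ and viewed, and the job is handed in when it is done.

```bash
mkdir -p pics; python3 - <<'E'
from bench import arm,eoat,cams
import cv2,numpy as np
for n in ["scene","side","wrist"]:
    im,d=cams.camera(n); cv2.imwrite(f"pics/{n}0.png",im); np.save(f"pics/{n}0.npy",d)
    m=cams.camera_model(n); print(n,m)
print(arm.get_time(),arm.get_tcp_pos(),arm.get_eef_rot(),arm.get_finger_gap())
E
```

```text
scene {'mtx': array([[591.61502508,   0.        , 314.0853807 ],
       [  0.        , 591.61502508, 255.40601531],
       [  0.        ,   0.        ,   1.        ]]), 'camera_from_world': array([[ 4.71057886e-01,  8.81888327e-01, -1.94279919e-02,
        -2.06072631e+02],
       [-5.49607905e-01,  3.10655936e-01,  7.75515338e-01,
         2.42939469e+02],
       [ 6.89953345e-01, -3.54634838e-01,  6.31029725e-01,
        -1.88757342e+03],
       [ 0.00000000e+00,  0.00000000e+00,  0.00000000e+00,
         1.00000000e+00]])}
side {'mtx': array([[561.81456311,   0.        , 314.41504135],
       [  0.        , 561.81456311, 241.4929931 ],
       [  0.        ,   0.        ,   1.        ]]), 'camera_from_world': array([[-8.00391170e-01, -5.99465336e-01, -3.90973867e-03,
         4.11068377e+02],
       [ 3.12169711e-01, -4.22351352e-01,  8.50981438e-01,
        -2.39951514e+02],
       [-5.11785157e-01,  6.79897527e-01,  5.25181213e-01,
        -1.01910532e+03],
       [ 0.00000000e+00,  0.00000000e+00,  0.00000000e+00,
         1.00000000e+00]])}
wrist {'mtx': array([[397.3626011 ,   0.        , 315.91170707],
       [  0.        , 397.3626011 , 247.31221937],
       [  0.        ,   0.        ,   1.        ]]), 'T_tool_cam': array([[ 1.01535543e-04,  9.60558783e-01,  2.78076994e-01,
         7.06282390e+01],
       [ 9.99999888e-01,  3.09909794e-05, -4.72186450e-04,
         1.41160649e-02],
       [-4.62180720e-04,  2.78077011e-01, -9.60558672e-01,
        -1.34130380e+02],
       [ 0.00000000e+00,  0.00000000e+00,  0.00000000e+00,
         1.00000000e+00]])}
0.15 [6.49547717e+02 4.84512626e-02 2.38615471e+02] [[ 2.90734980e-05  9.99998973e-01 -1.43322064e-03]
 [ 1.00000000e+00 -2.90621962e-05  7.90643152e-06]
 [ 7.86477086e-06 -1.43322087e-03 -9.99998973e-01]] 1.00151687741326
```

View pics/scene0.png

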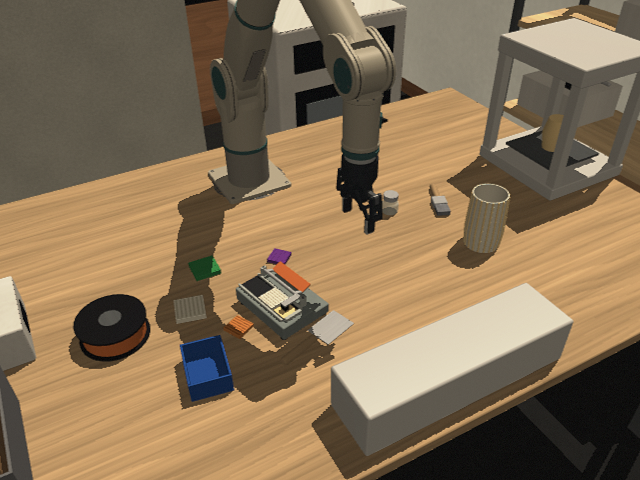

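View pics/side0.png

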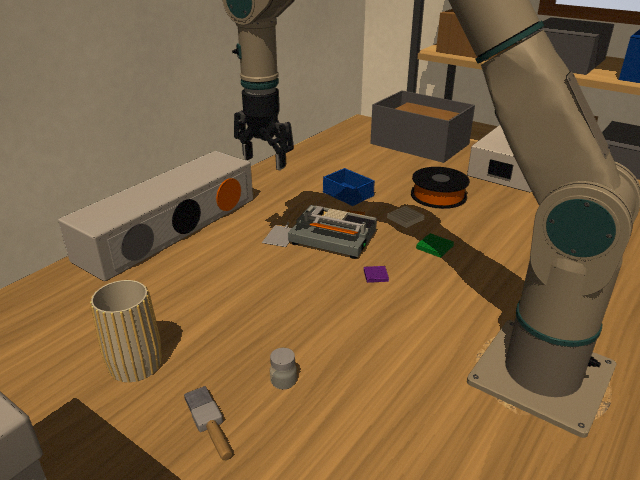

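View pics/wrist0.png

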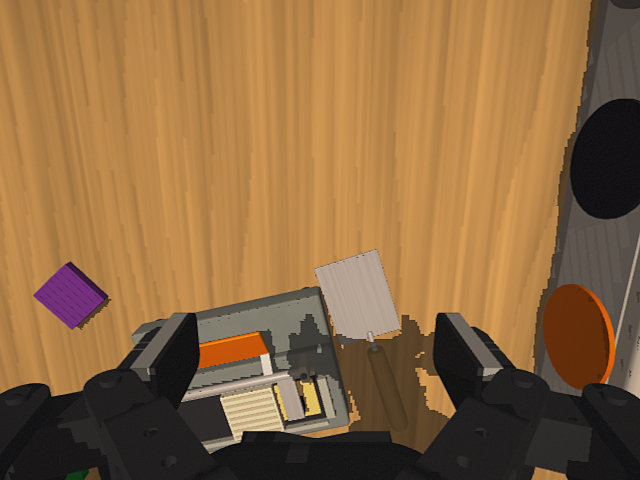

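```bash
cat > h.py <<'E'
from bench import arm,eoat,cams
import cv2,numpy as np
def shot(n,tag):
    p=np.array(arm.get_tcp_pos());R=np.array(arm.get_eef_rot())
    im,d=cams.camera(n);cv2.imwrite(f"pics/{tag}.png",im)
    m=cams.camera_model(n)
    if n=="wrist":
        T=np.eye(4);T[:3,:3]=R;T[:3,3]=p;W=T@m["T_tool_cam"]
    else: W=np.linalg.inv(m["camera_from_world"])
    np.savez(f"pics/{tag}.npz",d=d,W=W,K=m["mtx"],im=im)
def load(tag):
    return np.load(f"pics/{tag}.npz")
def ray(z,u,v):
    K=z["K"];W=z["W"]
    r=np.array([(u-K[0,2])/K[0,0],-(v-K[1,2])/K[1,1],-1.])
    return W[:3,3],W[:3,:3]@r
def atz(z,u,v,h):
    o,r=ray(z,u,v); return o+r*(h-o[2])/r[2]
def pt(z,u,v):
    o,r=ray(z,u,v); return o+r*z["d"][int(round(v)),int(round(u))]
def proj(z,P):
    c=np.linalg.inv(z["W"])@np.append(P,1);K=z["K"]
    return np.array([K[0,2]+K[0,0]*c[0]/-c[2],K[1,2]+K[1,1]*c[1]/c[2]])
E
python3 - <<'E'
from h import *
print(arm.nose_length)
arm.goto([600,-125,300],[[0,1,0],[1,0,0],[0,0,-1]])
arm.wait(.2)
print(arm.get_tcp_pos(),arm.get_time())
shot("wrist","w1")
E
```

```text
8.0
[ 600.19499064 -123.14972722  299.18566965] 0.9917
```

View pics/w1.png

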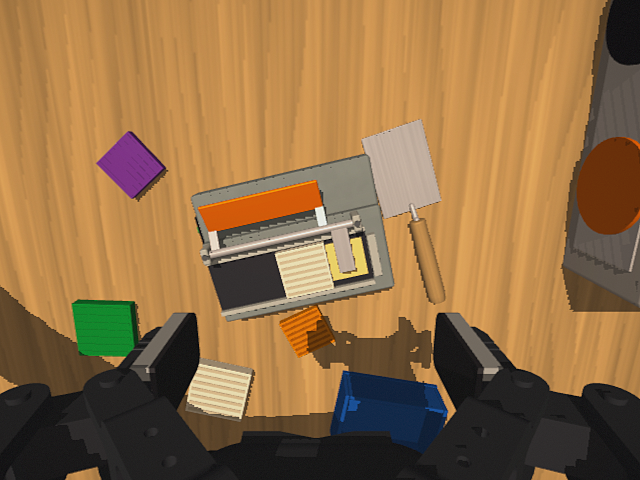

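Candidates like the tile: ivory in the lane (303,272), larger ivory on the table (220,388), purple (131,165), green (105,328), amber (305,330). I choose the smaller ivory one in the lane; next a close crop.

```bash
python3 - <<'E'
from h import *
z=load("w1");c=z["im"][145:330,185:405]
cv2.imwrite("pics/w1c.png",cv2.resize(c,None,fx=3.6,fy=3.2,interpolation=cv2.INTER_CUBIC))
E
```

```text
(no output)
```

View pics/w1c.png

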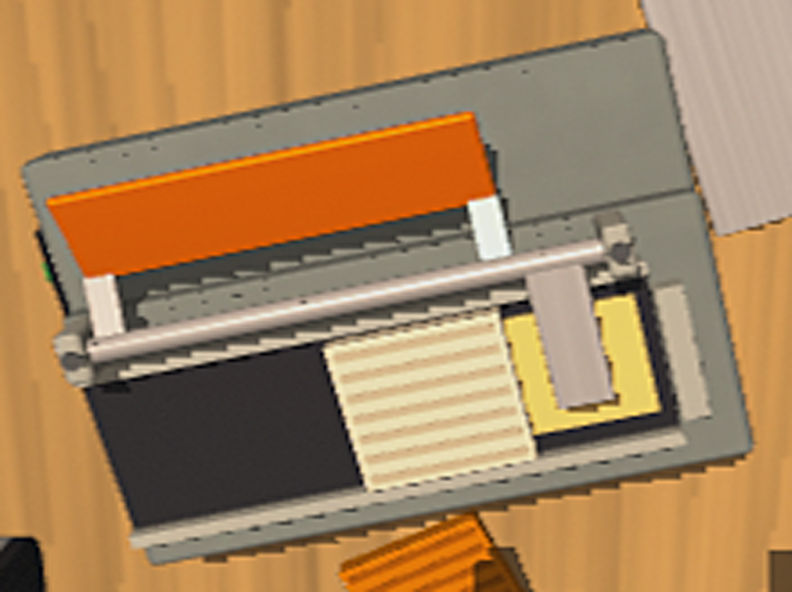

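```bash
python3 - <<'E'
from h import *
from scipy.optimize import least_squares
z=load("w1")
f=lambda a:(a[0]/3.6+185-.36,a[1]/3.2+145-.34)
L=[((-140,-42,45),(150,563)),((45,-42,45),(748,455)),((45,97,35),(660,30)),((-140,97,35),(24,160)),((45,48,45),(695,190)),
((20,-20,45),(658,410)),((20,20,45),(633,292)),((-20,-20,45),(534,434))]
def B(p,P):
    c,s=np.cos(p[2]),np.sin(p[2]);return np.array([p[0]+c*P[0]-s*P[1],p[1]+s*P[0]+c*P[1],P[2]+p[3]])
def res(p): return np.concatenate([proj(z,B(p,P))-f(a) for P,a in L]+[[p[3]*.3]])
r=least_squares(res,[620,-150,.2,0]);print(r.x,np.degrees(r.x[2]));print(r.fun.round(1))
np.save("box.npy",r.x)
p=r.x
def inv(W):
    c,s=np.cos(p[2]),np.sin(p[2]);d=W[:2]-p[:2];return c*d[0]+s*d[1],-s*d[0]+c*d[1]
for a in [(323,346),(368,492),(536,458),(500,312)]: print("tile",inv(atz(z,*f(a),55+p[3])))
for a in [(48,200),(472,113),(496,193),(86,277)]:
    w=pt(z,*f(a));print("pad",w.round(1),inv(w))
for uv in [(240,290),(300,295),(240,200)]:
    w=pt(z,*uv);print(w.round(1),inv(w))
# depth check: table, bed
E
```

```text
[ 6.30168633e+02 -1.77932349e+02  2.23263133e-01 -5.25903014e+00] 12.792035233337637
[ 0.1  0.3  1.8 -0.6  1.1  0.6 -0.9  0.7  1.6  0.2 -0.2 -0.8 -0.5  0.1
 -3.1 -0.5 -1.6]
tile (np.float64(-68.14711030768656), np.float64(24.463787202109295))
tile (np.float64(-67.70321662896471), np.float64(-26.61832296037194))
tile (np.float64(-17.722324757377873), np.float64(-25.620697251495482))
tile (np.float64(-17.367990074995863), np.float64(24.48460251507007))
pad [ 489.6 -120.    65.3] (np.float64(-124.27416319557287), np.float64(87.6362093829819))
pad [599.8 -97.7  36.2] (np.float64(-11.802210438294335), np.float64(84.96233161748108))
pad [ 606.7 -123.    34.7] (np.float64(-10.748265716165825), np.float64(58.801823157474395))
pad [ 495.2 -145.5   55.9] (np.float64(-124.44303884806337), np.float64(61.54827571551636))
[ 520.6 -211.7   44.6] (np.float64(-114.37239894441328), np.float64(-8.65691687986049))
[ 583.9 -213.4   53.5] (np.float64(-52.93808220318823), np.float64(-24.375264293866476))
[ 529.3 -113.2   65.1] (np.float64(-84.05922676871022), np.float64(85.51297275174737))
```

```bash
python3 - <<'E'
from h import *
from scipy.optimize import least_squares
z=load("w1")
f=lambda a:(a[0]/3.6+185-.36,a[1]/3.2+145-.34)
L=[((-140,-42,45),(150,563)),((45,-42,45),(748,455)),((45,97,35),(660,30)),((-140,97,35),(24,160)),((45,48,45),(695,190)),
((20,-20,45),(658,410)),((20,20,45),(633,292))]
def B(p,P):
    c,s=np.cos(p[2]),np.sin(p[2]);return np.array([p[0]+c*P[0]-s*P[1],p[1]+s*P[0]+c*P[1],P[2]+p[3]])
for wz in (.05,1,5):
    def res(p): return np.concatenate([proj(z,B(p,P))-f(a) for P,a in L]+[[p[3]*wz]])
    r=least_squares(res,[620,-150,.2,0]);print(r.x,np.degrees(r.x[2]));print(r.fun.round(1))
p=r.x;np.save("box.npy",p)
def inv(W):
    c,s=np.cos(p[2]),np.sin(p[2]);d=W[:2]-p[:2];return (c*d[0]+s*d[1]).round(1),(-s*d[0]+c*d[1]).round(1)
for a in [(323,346),(368,492),(536,458),(500,312)]: print("tile",inv(atz(z,*f(a),55+p[3])))
d=z["d"]
P=np.array([pt(z,u,v) for u in range(225,270,3) for v in range(276,292,2)]);print("bed",np.median(P[:,2]),P[:,2].std())
P=np.array([pt(z,u,v) for u in range(290,325,3) for v in range(255,290,3)]);print("tiletop",np.median(P[:,2]))
P=np.array([pt(z,u,v) for u in range(20,160,5) for v in range(20,100,5)]);print("table",np.median(P[:,2]))
E
```

```text
[ 6.29732108e+02 -1.78252240e+02  2.21060655e-01 -6.69460577e+00] 12.665842551078851
[-0.1 -0.3  1.  -0.7  0.7  0.9 -0.8  0.5  1.   0.3 -0.9 -0.9 -1.   0.1
 -0.3]
[ 6.29596806e+02 -1.77091462e+02  2.21604544e-01 -1.87705527e+00] 12.697005079336742
[-1.3  0.8  1.8 -0.1  1.2 -0.  -2.5  0.1  1.7 -0.  -0.4 -0.4 -0.6  0.1
 -1.9]
[ 6.29547009e+02 -1.76664827e+02  2.21811182e-01 -1.03837513e-01] 12.70884459842015
[-1.7  1.2  2.1  0.2  1.3 -0.4 -3.1 -0.   1.9 -0.1 -0.2 -0.2 -0.5  0.2
 -0.5]
tile (np.float64(-67.0), np.float64(24.4))
tile (np.float64(-66.5), np.float64(-26.0))
tile (np.float64(-17.1), np.float64(-24.9))
tile (np.float64(-16.9), np.float64(24.5))
bed 44.88148317917947 35.31931926331538
tiletop 54.716252777229926
table -0.5914605685410947
```

```bash
cat >> h.py <<'E'
p=np.load("box.npy")
def W(x,y,z):
    c,s=np.cos(p[2]),np.sin(p[2]);return np.array([p[0]+c*x-s*y,p[1]+s*x+c*y,z])
def inv(w):
    c,s=np.cos(p[2]),np.sin(p[2]);d=np.array(w[:2])-p[:2];return np.array([c*d[0]+s*d[1],-s*d[0]+c*d[1],w[2]])
c_,s_=np.cos(p[2]),np.sin(p[2])
R=np.array([[c_,s_,0],[s_,-c_,0],[0,0,-1.]])
E
python3 - <<'E'
from h import *
eoat.command_gripper(.66)
for P in [W(0,170,60),W(-92,35,90),W(-36,35,55)]: print(arm.ik(P,R))
arm.goto(W(0,170,40),R); arm.wait(.1)
print(arm.get_time(),inv(arm.get_tcp_pos()),arm.get_finger_gap(),arm.get_contact_force())
print(arm.move_l(W(0,170,16),velocity=60,force_limit=3), arm.get_tcp_pos()[2])
if arm.get_contact_force()[2]<2:
  print(arm.move_l(W(0,170,-8),velocity=12,force_limit=3))
print(arm.get_time(),inv(arm.get_tcp_pos()),arm.get_contact_force())
shot("side","s1")
shot("wrist","w2")
E
```

```text
[-11.31611032  46.321271    15.58032619 104.4279155  -21.41620555
  32.13983785 -59.33530144]
[  4.06113356  41.55796766  15.66645144 109.51212256 -20.00756457
  31.57199144 -44.14274974]
[  2.36362963  47.47445285  15.32532449 102.29025603 -20.93576335
  33.03275703 -46.65045925]
2.65 [  1.0767168  168.90009937  41.23323644] 0.6660141578436817 [-0.23965521 -0.57298651  0.70713   ]
False 15.521346240302487
True
4.3 [-3.07357449e-02  1.69986811e+02  3.84857532e+00] [-0.96181245 -0.47841216  4.315586  ]
```

View pics/s1.png

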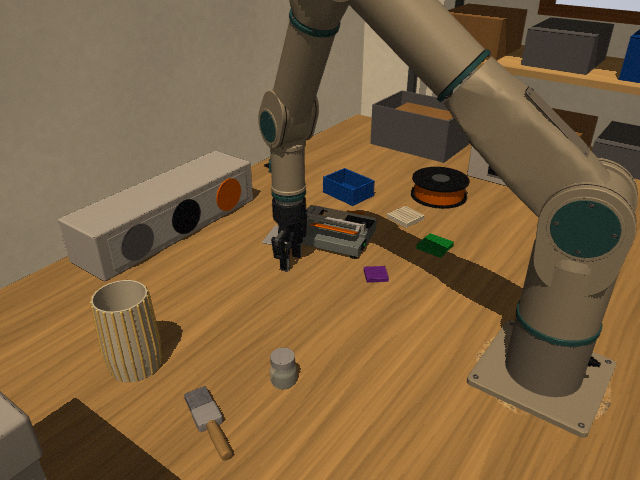

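View pics/w2.png

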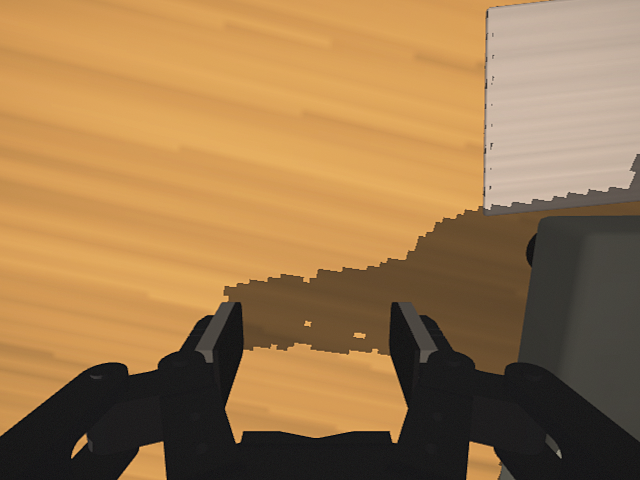

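```bash
python3 - <<'E'
from h import *
arm.move_l(W(0,170,100),velocity=150)
arm.goto(W(-92,34,110),R)
arm.move_l(W(-92,34,76),velocity=100); arm.wait(.2)
print(arm.get_time(),inv(arm.get_tcp_pos()),arm.get_contact_force())
for h in (62,56,53):
    r=arm.move_l(W(-92,34,h),velocity=25,force_limit=20); arm.wait(.15)
    print(r,arm.get_time(),inv(arm.get_tcp_pos()),np.round(arm.get_contact_force(),2))
shot("wrist","w3");shot("scene","c3");shot("side","s3")
a=load("c3")["im"][200:380,170:410];b=load("s3")["im"][170:290,240:430]
cv2.imwrite("pics/cs3.png",np.hstack([cv2.resize(a,(400,300)),cv2.resize(b,(400,300))]))
E
```

```text
6.5833 [-91.49741078  33.88301655  76.57307369] [-0.51503718 -0.05429558  0.03294604]
False 7.4417 [-92.00792312  33.93872518  62.19330205] [-0.78  0.38  2.83]
False 7.9833 [-92.03246956  32.69429682  56.36905881] [-0.69 -1.66  5.43]
False 8.4 [-92.02207708  31.68180133  53.77872563] [-1.66 -3.96  7.19]
```

View pics/w3.png

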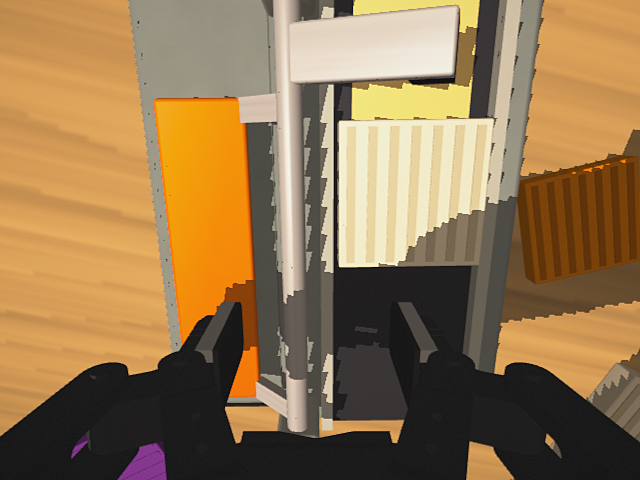

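View pics/cs3.png

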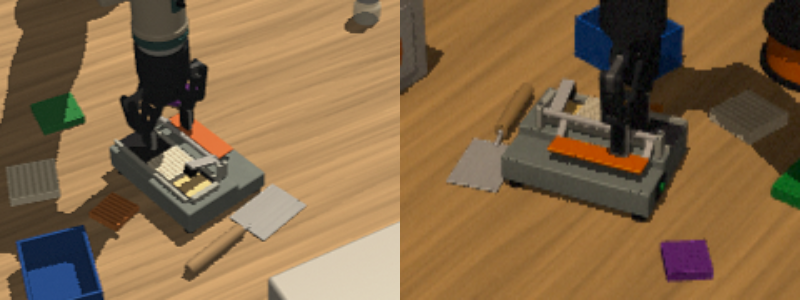

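```bash
python3 - <<'E'
from h import *
for x in (-75,-58,-44):
    r=arm.move_l(W(x,35,53),velocity=30,force_limit=15); arm.wait(.1)
    print(r,arm.get_time(),inv(arm.get_tcp_pos()).round(2),np.round(R.T@arm.get_contact_force(),2))
shot("wrist","w4")
E
```

```text
False 9.3667 [-76.7   34.56  53.06] [-3.39  0.45 -7.09]
False 10.1833 [-59.78  35.09  52.9 ] [-3.73  0.14 -7.03]
False 10.9 [-45.64  35.08  52.94] [-3.79  0.03 -6.39]
```

View pics/w4.png

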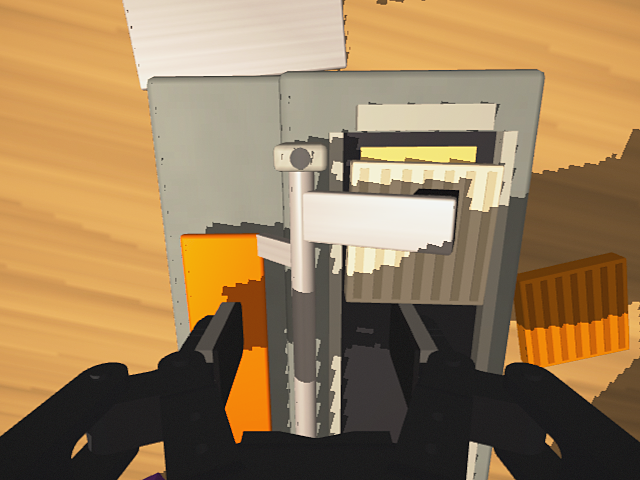

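```bash
python3 - <<'E'
from h import *
r=arm.move_l(W(-26,35,53),velocity=12,force_limit=5); 
print(r,arm.get_time(),inv(arm.get_tcp_pos()).round(2),np.round(R.T@arm.get_contact_force(),2))
arm.wait(.2)
print(inv(arm.get_tcp_pos()).round(2),np.round(R.T@arm.get_contact_force(),2))
shot("wrist","w5")
E
```

```text
True 11.9333 [-35.56  34.94  52.84] [-0.57 -0.19 -6.26]
[-35.55  35.    52.92] [-1.02 -0.2  -6.21]
```

View pics/w5.png

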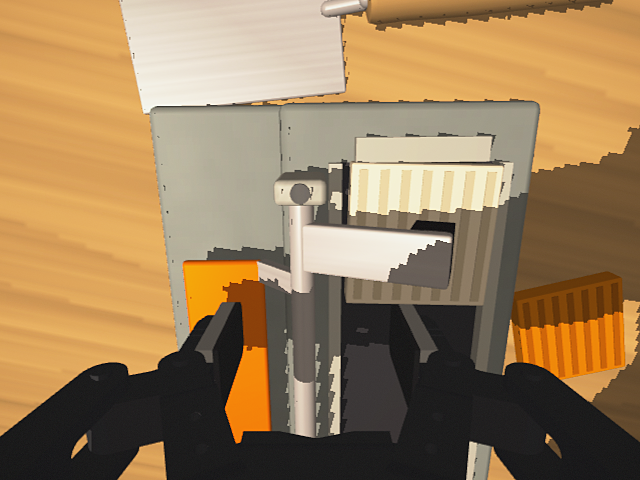

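```bash
python3 - <<'E'
from h import *
r=arm.move_l(W(-30,35,53),velocity=10,force_limit=9); 
print(r,arm.get_time(),inv(arm.get_tcp_pos()).round(2),np.round(R.T@arm.get_contact_force(),2))
shot("wrist","w6")
cv2.imwrite("pics/w6c.png",cv2.resize(load("w6")["im"][90:330,270:550],(700,600),interpolation=cv2.INTER_CUBIC))
E
```

```text
True 12.65 [-35.57  34.97  52.84] [-0.24 -0.32 -6.95]
```

View pics/w6c.png

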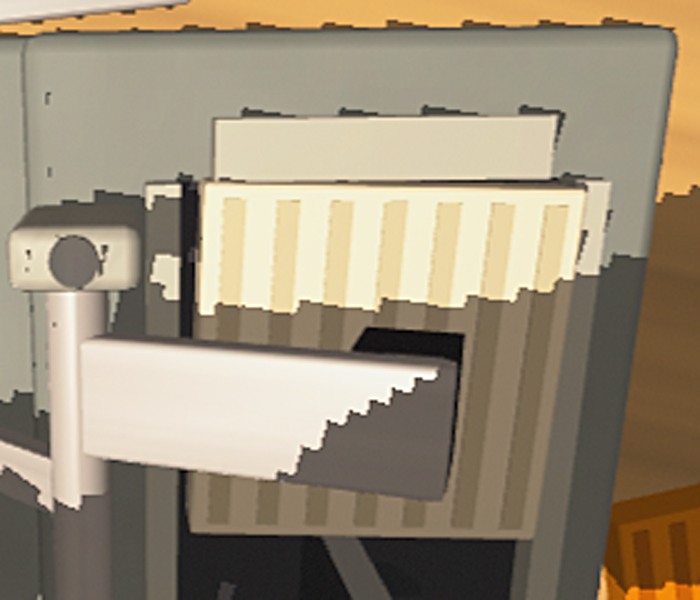

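```bash
python3 - <<'E'
from h import *
z=load("w6")
f=lambda a:(a[0]/2.5+270-.3,a[1]/2.5+90-.3)
for a in [(203,183),(586,188),(533,540),(190,533)]: print(inv(atz(z,*f(a),55)).round(1))
print("stop",[inv(atz(z,*f(a),53)).round(1) for a in [(216,181),(553,181)]])
print("boxedge",[inv(atz(z,*f(a),45)).round(1) for a in [(40,34),(665,30)]])
E
```

```text
[25.6 23.5 55. ]
[ 24.9 -26.1  55. ]
[-24.9 -25.2  55. ]
[-23.8  24.2  55. ]
stop [array([25.7, 21.6, 53. ]), array([ 25.6, -22.5,  53. ])]
boxedge [array([44.4, 44.9, 45. ]), array([ 44.7, -38.4,  45. ])]
```

```bash
python3 - <<'E'
from h import *
arm.move_l(W(-39,34,53),velocity=30)
arm.move_l(W(-39,29,53),velocity=30)
r=arm.move_l(W(-30,29,53),velocity=10,force_limit=9); 
print(r,arm.get_time(),inv(arm.get_tcp_pos()).round(2),np.round(R.T@arm.get_contact_force(),2))
shot("wrist","w7")
cv2.imwrite("pics/w7c.png",cv2.resize(load("w7")["im"][90:330,270:550],(700,600),interpolation=cv2.INTER_CUBIC))
E
```

```text
True 13.975 [-35.63  29.46  52.97] [-1.5  -1.16 -6.63]
```

View pics/w7c.png

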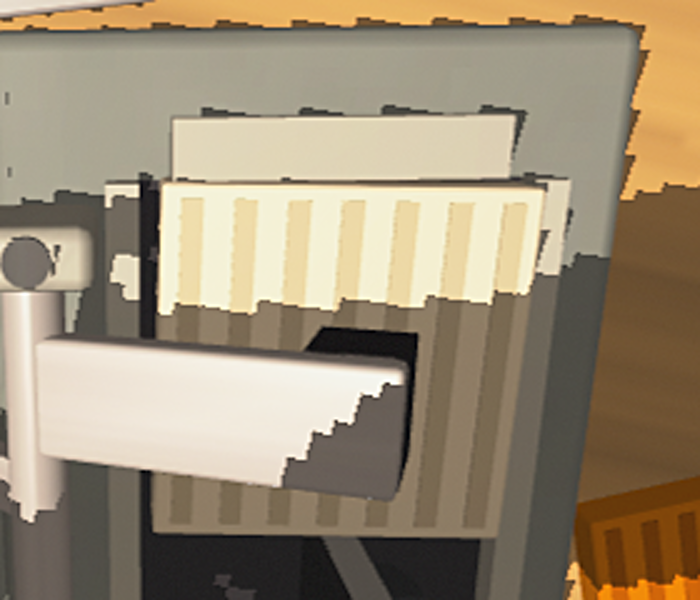

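The front edge now sits flush along the whole stop (both corners at crop row about 183). Back off and release.

```bash
python3 - <<'E'
from h import *
arm.move_l(W(-40,31,53),velocity=20); arm.wait(.1)
print(inv(arm.get_tcp_pos()).round(2),np.round(R.T@arm.get_contact_force(),2))
arm.move_l(W(-40,31,78),velocity=30)
print(inv(arm.get_tcp_pos()).round(2),np.round(R.T@arm.get_contact_force(),2))
arm.move_l(W(-40,31,200),velocity=120)
arm.move_l(W(-70,20,260),velocity=120)
arm.wait(.3)
print(arm.get_time(),np.round(arm.get_contact_force(),2))
shot("wrist","w8");shot("scene","c8");shot("side","s8")
a=load("c8")["im"][200:380,170:410];b=load("s8")["im"][170:290,240:430]
cv2.imwrite("pics/cs8.png",np.hstack([cv2.resize(a,(400,300)),cv2.resize(b,(400,300))]))
E
```

```text
[-36.78  30.24  54.29] [ 3.66 -0.04 -6.41]
[-40.17  31.09  77.84] [-0.17  0.72  0.17]
17.6667 [ 0.31  0.15 -0.07]
```

View pics/w8.png

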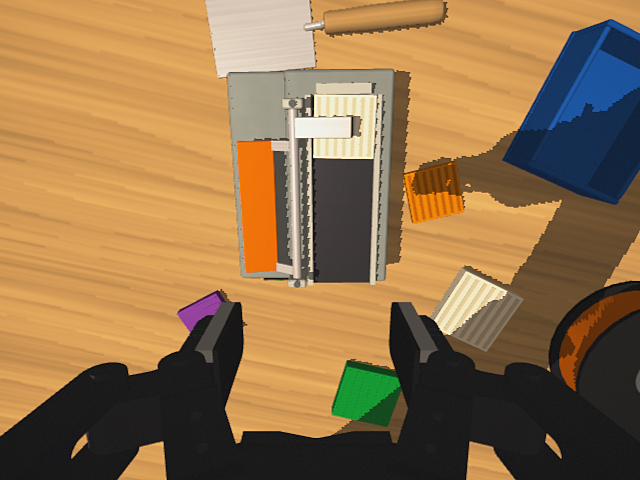

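View pics/cs8.png

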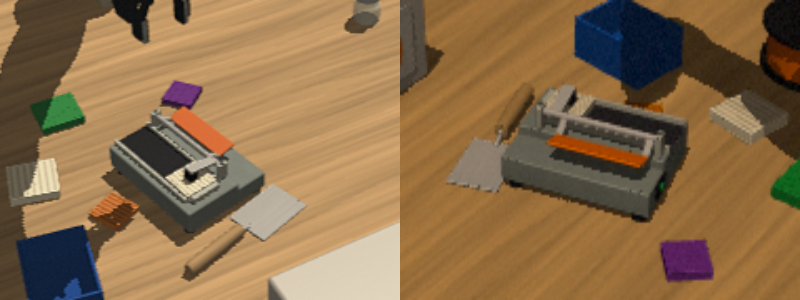

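```bash
python3 - <<'E'
from h import *
cv2.imwrite("pics/w8c.png",cv2.resize(load("w8")["im"][70:180,260:400],(763,600),interpolation=cv2.INTER_CUBIC))
E
```

```text
(no output)
```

View pics/w8c.png

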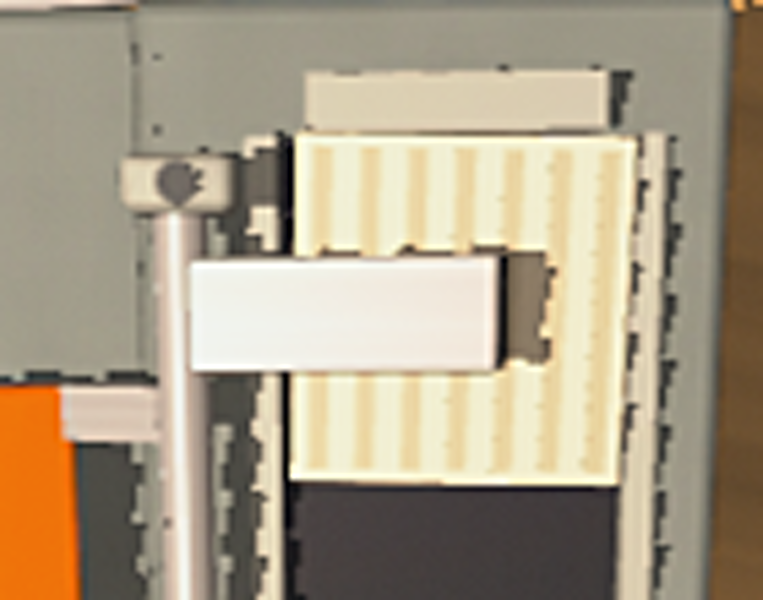

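The tile's front edge lies against the stop along its full width (crop row about 133), and the jaw rests on the tile. Handing in.

```bash
python3 -c "
from bench import arm
print(arm.get_time());arm.job_done()"
```

```text
17.8167
the job is handed in; nothing more can be done
```

I did the job and handed it in at 17.8 s. The ivory tile is home against the end stop, with the jaw clamped on it.

- **How it went:** One fingertip held the orange paddle down, close to level, for the whole push. The other fingertip slid the tile under the raised jaw. The tile stopped at the same place under a 5 N and a 9 N push, which put its rear edge at about x = -25 mm, where it should be when home. I then backed the fingers off and raised them straight up.
- **One correction:** After the first push the far front corner looked about 0.7 mm short of the stop. I pushed once more on that side, with the paddle still held down, and the front edge then looked flush.
- **Last checks:** The final pictures show the tile's front edge against the stop across its width and the jaw down on the tile. The other things look to be where they were, the gripper was clear and the force on the tool was about zero.
- **Imperfect:** My fit of the light box's position was off by up to about 3 pixels at some corners, but the tile stopping where expected agreed with it.

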